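# Fit the flywheel and control shaft of a tuning drive

### The arm

A 7-joint arm with a two-finger parallel gripper is mounted at the origin on the work surface. World frame = base frame: x ahead of the robot, y to its left, z up, the work surface at z = 0. Lengths are in mm, angles in degrees, forces in N, time in s.
With the tool pointing down it reaches from about 425 to 875 mm from the base axis. Payload 8.4 kg.
Tool frame: the origin (TCP) lies at the very end of the fingers, on their centre line; the grasp point (between the pads) lies 19 mm behind it; z points along the fingers, y is the direction in which the jaws open and shut (so a half turn about z gives the same grasp; the last joint's range is limited). The gripper opens to 85 mm and grips with 20 to 120 N. Pads are 22 mm wide; open, the fingers measure 114 mm over their backs; the gripper's body (76 mm by 85 mm) begins 54 mm behind the grasp point. The pads swing forward as they close: fully open they stand 13 mm farther back than shut.
Start: joints at [-82.861, 19.091, 2.286, 83.961, -0.768, 76.965, -3.352], TCP at [144.262, 633.76, 231.308] pointing down, gripper open.
Joint ranges: [-147.57, 147.57], [-21.85, 119.76], [-74.77, 79.35], [14.55, 137.4], [-85.83, 265.84], [4.83, 119.75], [-152.11, 152.11]. Speed limits (degrees/s): [127.2, 127.2, 159.86, 159.86, 180, 180, 180].

### API

Orientations are given as a 3x3 rotation matrix whose columns are the frame's x, y, z axes.
In Python, from bench import telemetry, camera, bot, nets gives the robot as it stands.
- The arm moves only by the tool carry_out, never from a script. Its argument "increments" is a list of rows, each an object of numbers: "dx", "dy", "dz": the shift along the tool's x, y, z in mm; "yaw": the turn about the tool's z in rad. In form: [{"dx": .., "dy": .., "dz": .., "yaw": ..}, ...]. A call has 1 to 8 rows; each row shifts and turns the commanded pose from where the row before left it, along the tool's axes as they then stand; what a row does not reach is not made up. A row lasts 1/12 s, in which the tool goes at most 41.7 mm and 7.16 degrees, less where a joint would pass 70% of its speed; a pose out of reach is approached as far as the arm can. A call with a gripper value outside its range is refused whole. "grip" is the opening, from -1 (shut) to 1 (fully open), set as the call begins (left out, the last holds). The fingers move at their own pace and stop on an object; the grip force is fixed at half the most. Time passes only in rows, so rows that do not move let the fingers close. It gives the time, the measured TCP pose, the force and the opening at its end, in the units of the state.
- telemetry.get_state(): the state, without advancing time (a new reading comes with each control period).
- camera(name): name is "side" or "top"; returns a dict with "color" (480x640x3 uint8, blue, green, red), "camera_matrix" (3x3 intrinsics, pixels), "extrinsics" (4x4, takes a point from world to camera coordinates). Camera axes: x right, y up, looking along -z (the intrinsics and any distortion apply to the point x, -y, -z); pixel columns grow to the right and rows downward; lengths in mm; the calibration is good to about 2 mm. A picture is of the moment at which its call begins. There is no depth.
- bot.job_done(): hands the job in, once; it reports no verdict.
Trained networks look in a picture, given as the dict that the camera call returned (one of the last four; its "shot" number tells which), for a name from the list of things; names that differ only in an ending like _2 or _b are one class to them, and where a whole thing is asked for, a point or a joint stands for the part that bears it (a point fixed in the world has none). Each returns a list of dicts, best first, with "confidence" (0 to 1); they miss things now and then, are a little off and sometimes report something else, mostly with a low value. They report only what shows in the picture. A call takes as long as a camera call. They do not tell look-alikes from the thing itself.
- nets.outline_of(label, picture): "pixels" (480x640 bool, what is visible of it) and "bbox" ([left, top, right, bottom] in pixels, round what is visible of it).
- nets.spot_point(label, picture): "centre" ([column, row] in pixels: a listed point, or the origin of a listed thing).
The state is a dict: "time_s": time; "joint_pos": joint angles; "joint_vel": joint speeds; "joint_torque": joint torques, N m; "tcp_pos": TCP position; "eef_rot": TCP orientation; "contact_force": force on the tool from outside, world axes, zero at the start; "wrist_torque": the same for the moment, N m; "width": finger opening in mm.
Only numpy, scipy, OpenCV 4.12 (cv2) and the standard library are available. Lean on these libraries where they do the work, as an engineer would, in place of code of your own. Each camera call takes 0.05 s, during which the arm holds its last target. There are 200 camera calls.

### The job

Assemble the tuning drive in the frame that is screwed to the desk: take the flywheel off its wooden stand and set it upright on the two rollers between the frame's metal brackets, then take the shaft by its knob and thread it through the bamboo panel, the first bracket, the flywheel and the second bracket until the knob is home against the panel. Do not drop either part, and leave the other things on the desk where they are.

Things in the scene. Friction and masses are not known exactly. Their poses are not given: they have to be found in the camera images.
- frame: Frame fixed to the desk: aluminium base 110 (x) by 106 mm (y, -36 to 70), 6 thick, carrying a bamboo panel 110 wide, 82 high at y 56 to 68, and two aluminium brackets 50 wide, 80 high at y 18 to 30 and -30 to -18. Each has a 15 mm bore at x = 0, 66 mm above the desk, all on one axis along local y. Origin on the desk below the middle of the flywheel gap; z up.
- frame_saddle (a point): Where the seated flywheel's centre belongs: on the bore axis, mid-gap between the brackets (36 mm gap), 66 mm above the desk. Axes as the frame's. Below it, two fixed steel rollers (12 mm diameter, along y, at x = -27 and 27 mm, centres 19 mm high) on which the flywheel centres itself with its bore on the axis.
- frame_mouth (a point): On the bore axis at the outer (+y) face of the bamboo panel, 68 mm to +y of the saddle point. The shaft enters here, moving to local -y, and the knob's shoulder ends against this face. Axes as the frame's.
- wheel: Loose aluminium flywheel, 96 mm diameter, 20 mm thick, about 0.3 kg, 15 mm bore, flat faces. Origin at its centre; local y is its axis (faces alike, either way round). Starts upright on its stand, centre 69 mm above the desk; can be pinched from above across its thickness by the top 25 mm of its rim.
- wheel_stand: Fixed bamboo stand, base 110 by 56 mm, two cheeks 46 mm high and 27 mm apart between which the flywheel stands loosely on rollers. Origin under its centre on the desk; local y along the wheel's axis. Left or right of the frame (swapped with the cradle).
- shaft: Loose steel shaft with aluminium knob, about 0.16 kg. Origin on its axis at the knob's flat inner shoulder. The 12 mm shaft runs 120 mm to local -y, its last 9 mm tapering to a 5 mm tip; the round knob (34 mm diameter, 36 long) runs to +y. May turn about its own axis. Starts level in its cradle, axis 50 mm above the desk; balances on the shaft about 25 mm from the shoulder.
- shaft_tip (a point): Middle of the shaft's tapered tip, 120 mm from the knob's shoulder. Axes as the shaft's.
- shaft_knob (a point): Centre of the knob, 18 mm from the shoulder: the place to grip it, across its 34 mm diameter. Axes as the shaft's.
- cradle: Fixed bamboo cradle, base 56 by 110 mm, two notched posts 49 mm high in which the shaft lies along local y; the knob overhangs the +y end with free space below and beside it. Origin under its centre on the desk; the shaft's shoulder lies 50 mm to +y of it. Left or right of the frame (swapped with the wheel stand).
- driver: Bystander: yellow-handled screwdriver, 150 mm long, lying on the desk nearest the robot. Origin under its middle.
- spare_knob: Bystander: smaller spare knob, 40 mm diameter, standing on the desk with a stub shaft upward, 54 mm high. Origin under its centre.
- mug: Bystander: white mug, 80 mm diameter, 95 mm high. Origin under its centre.
- jar: Bystander: grey screw-top jar, 60 mm diameter, 75 mm high. Origin under its centre.
- meter: Bystander: small black panel meter in a box 46 by 90 by 60 mm high. Origin under its centre.
There are look-alikes about, which are no part of the job. Of the things like the frame, leave any that is turquoise; of the rest the larger one is meant.

How it is judged:
By the outcome, as a careful person would: the job done as asked, in the order asked, and still so for the second after the job is handed in, with the robot touching nothing.
It also fails if it takes over 72 s, if anything falls off the work surface, if the arm or the gripper's body presses on something with over 40 N, if the wrist force passes 120 N, or if a joint passes its speed limit or range.

## Working session

There is one attempt and no reset: what is moved stays moved. The work goes in short steps, Python scripts to look and compute and a tool call to move; the robot and the scene stay as the last step left them, time stands still between calls to the robot, and variables do not carry over. Pictures are saved under pics/ and viewed, about 8 in all and at most 12, crops included, and the job is handed in when it is done.

Besides the shell and the picture viewer there is one more tool, called in YAML: its name, and indented under it one key for each argument. carry_out: Moves the arm, as the interface text tells. Its arguments: {"type":"object","properties":{"increments":{"type":"array","items":{"type":"object","properties":{"dx":{"type":"number"},"dy":{"type":"number"},"dz":{"type":"number"},"yaw":{"type":"number"}}}},"grip":{"type":"number"}},"required":["increments"]}

```bash
mkdir -p pics; cat > h.py <<'E'
import numpy as np, cv2
from bench import telemetry, camera, bot, nets
def proj(c,P):
    P=np.atleast_2d(P).astype(float); q=(c["extrinsics"][:3,:3]@P.T).T+c["extrinsics"][:3,3]
    q=q*[1,-1,-1]; u=(c["camera_matrix"]@q.T).T
    return u[:,:2]/u[:,2:]
def ray(c,px):
    K=np.array(c["camera_matrix"]);E=np.array(c["extrinsics"])
    d=np.linalg.inv(K)@np.array([px[0],px[1],1.]); d=d*[1,-1,-1]
    R=E[:3,:3]; return -R.T@E[:3,3], R.T@d
def atz(c,px,z):
    o,d=ray(c,px); return o+d*(z-o[2])/d[2]
E
python3 - <<'E'
from h import *
s=telemetry.get_state(); print({k:np.round(v,2).tolist() for k,v in s.items()})
for n in("top","side"):
    c=camera(n); cv2.imwrite(f"pics/{n}0.png",c["color"]); print(n,[k for k in c],np.round(c["camera_matrix"],1).tolist(),np.round(c["extrinsics"],3).tolist())
    for l,z in(("frame",0),("frame_saddle",66),("frame_mouth",66),("wheel",69),("wheel_stand",0),("shaft",50),("shaft_tip",50),("shaft_knob",50),("cradle",0),("driver",0),("mug",0),("jar",0),("meter",0),("spare_knob",0)):
        print(l,[(round(r["confidence"],2),np.round(r["centre"]).tolist(),np.round(atz(c,r["centre"],z)[:2]).tolist()) for r in nets.spot_point(l,c)[:4]])
E
```

```text
{'time_s': 0.0, 'joint_pos': [-82.86, 19.13, 2.28, 84.01, -0.77, 76.96, -3.35], 'joint_vel': [-0.04, -0.07, -0.02, -0.11, -0.05, 0.01, 0.1], 'joint_torque': [-0.0, -65.85, 1.37, -40.56, 0.02, 0.01, -0.0], 'tcp_pos': [144.18, 633.35, 230.43], 'eef_rot': [[-0.98, 0.22, -0.0], [0.22, 0.98, -0.0], [-0.0, -0.0, -1.0]], 'contact_force': [-0.4, -0.63, -0.35], 'wrist_torque': [-0.03, -0.01, -0.04], 'width': 85.47}
top ['color', 'camera_matrix', 'extrinsics', 'shot'] [[451.0, 0.0, 315.7], [0.0, 451.0, 238.2], [0.0, 0.0, 1.0]] [[0.028, -1.0, 0.012, -88.542], [0.983, 0.03, 0.18, -625.315], [-0.18, 0.007, 0.984, -1059.013], [0.0, 0.0, 0.0, 1.0]]
frame [(0.87, [342.0, 249.0], [613.0, -139.0]), (0.85, [481.0, 290.0], [516.0, -498.0]), (0.66, [398.0, 240.0], [639.0, -285.0])]
frame_saddle [(0.85, [346.0, 244.0], [613.0, -146.0]), (0.67, [493.0, 293.0], [504.0, -502.0]), (0.66, [399.0, 239.0], [629.0, -276.0])]
frame_mouth [(0.95, [381.0, 245.0], [615.0, -231.0]), (0.67, [466.0, 284.0], [524.0, -436.0])]
wheel [(0.67, [422.0, 300.0], [483.0, -328.0]), (0.64, [181.0, 282.0], [510.0, 250.0])]
wheel_st
[... 1283 characters left out ...]
.0])]
wheel_stand [(0.73, [324.0, 353.0], [479.0, -336.0])]
shaft []
shaft_tip [(0.56, [224.0, 209.0], [522.0, 209.0]), (0.52, [259.0, 317.0], [396.0, -218.0]), (0.47, [325.0, 353.0], [453.0, -377.0])]
shaft_knob [(0.54, [198.0, 193.0], [498.0, 331.0])]
cradle [(0.68, [213.0, 213.0], [519.0, 285.0]), (0.26, [323.0, 328.0], [518.0, -274.0])]
driver [(0.8, [219.0, 263.0], [432.0, 61.0]), (0.7, [329.0, 281.0], [618.0, -148.0])]
mug [(0.55, [266.0, 190.0], [707.0, 320.0]), (0.24, [323.0, 330.0], [515.0, -280.0]), (0.15, [327.0, 211.0], [791.0, 120.0])]
jar [(0.79, [256.0, 314.0], [419.0, -155.0])]
meter [(0.87, [322.0, 210.0], [782.0, 130.0])]
spare_knob [(0.71, [417.0, 296.0], [754.0, -304.0])]
```

View pics/top0.png

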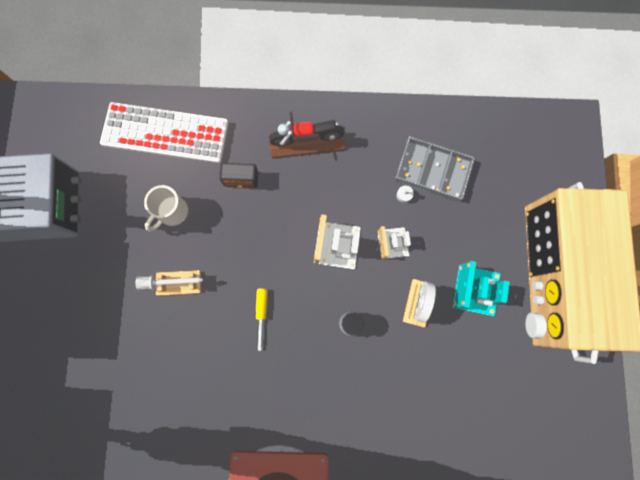

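View pics/side0.png

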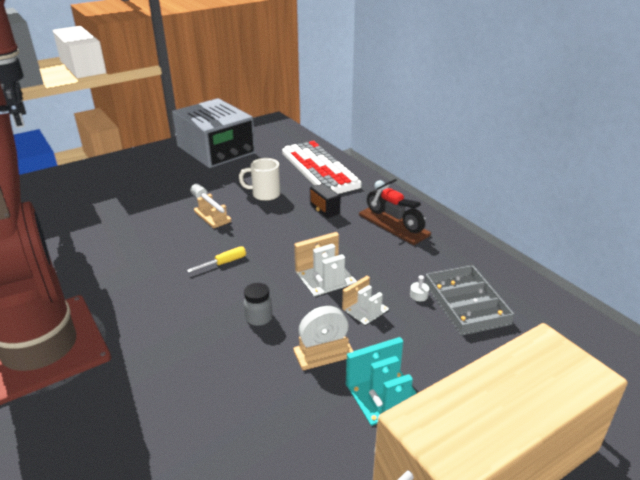

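The top view shows the frame at (340,245) with its panel on the left (+y) and a smaller twin at (396,242). The turquoise one is at (480,290). The wheel and stand are at (420,302), and the shaft in its cradle is at (170,282) with the knob on the left. The side view agrees with this. Next I'll refine the poses with silhouette fits.

```bash
cat > fit.py <<'E'
from h import *
from scipy.optimize import minimize
def box(x0,x1,y0,y1,z0,z1): return np.array([[x,y,z] for x in(x0,x1) for y in(y0,y1) for z in(z0,z1)],float)
def cyl(r,y0,y1,z,r2=None):
    a=np.linspace(0,2*np.pi,40); f=lambda r,y:np.c_[r*np.cos(a),0*a+y,z+r*np.sin(a)]
    return np.r_[f(r,y0),f(r if r2 is None else r2,y1)]
FRAME=[box(-55,55,-36,70,0,6),box(-55,55,56,68,0,82),box(-25,25,18,30,0,80),box(-25,25,-30,-18,0,80)]
WHEEL=[cyl(48,-10,10,0)]
STAND=[box(-55,55,-28,28,0,8)]
SHAFT=[cyl(6,-111,0,0),cyl(6,-111,-120,0,2.5),cyl(17,0,36,0)]
S=4
def world(parts,p,z=0):
    t=np.deg2rad(p[2]);R=np.array([[np.cos(t),-np.sin(t),0],[np.sin(t),np.cos(t),0],[0,0,1]])
    return [b@R.T+[p[0],p[1],z] for b in parts]
def render(c,parts,p,z,off=(0,0)):
    m=np.zeros((480*S,640*S),np.uint8)
    for b in world(parts,p,z):
        h=cv2.convexHull(((proj(c,b)+off+.5)*S*16).astype(np.float32)).astype(np.int32)
        cv2.fillConvexPoly(m,h,1,shift=4)
    return cv2.resize(m.astype(np.float32),(640,480),interpolation=cv2.INTER_AREA)
def cost(p,parts,z,views):
    e=0
    for c,m in views:
        r=render(c,parts,p,z); w=m>=0
        e+=np.abs(r-m)[w].sum()
    return e
def fit(parts,z,views,p0,step=(8,8,5)):
    best=None
    sim=np.array([p0]+[np.array(p0)+np.eye(3)[i]*step[i] for i in range(3)])
    r=minimize(cost,p0,(parts,z,views),method="Nelder-Mead",options=dict(initial_simplex=sim,xatol=.02,fatol=.05,maxiter=200))
    r=minimize(cost,r.x,(parts,z,views),method="Nelder-Mead",options=dict(initial_simplex=np.array([r.x]+[r.x+np.eye(3)[i]*-3 for i in range(3)]),xatol=.02,fatol=.05,maxiter=200))
    return r.x,r.fun
def mask(c,label,near):
    L=[r for r in nets.outline_of(label,c)]
    if not L: return None
    d=[np.hypot(*(np.array([(r["bbox"][0]+r["bbox"][2])/2,(r["bbox"][1]+r["bbox"][3])/2])-near)) for r in L]
    i=int(np.argmin(d)); print(label,"conf",round(L[i]["confidence"],2),"d",round(d[i],1),"n",L[i]["pixels"].sum(),L[i]["bbox"])
    return L[i]["pixels"].astype(np.float32)
E
cat > run1.py <<'E'
from fit import *
cs={n:camera(n) for n in("top","side")}
out={}
for lab,parts,z,p0,near in(("frame",FRAME,0,(612,-148,-8),((338,245),(325,265))),("wheel",WHEEL,69,(482,-335,-8),((425,300),(324,328))),("shaft",SHAFT,50,(508,330,0),((165,282),(210,205)))):
    V=[]
    for n,q in zip(cs,near):
        m=mask(cs[n],lab,q)
        if m is not None: V.append((cs[n],m))
    for nm,v in(("both",V),)+tuple((i,[V[i]]) for i in range(len(V))):
        x,f=fit(parts,z,v,p0); print(lab,nm,np.round(x,2),round(f,1))
        if nm=="both": out[lab]=x
ims=[]
for n,(u,v) in(("top",(100,200)),("side",(160,160))):
    c=cs[n]; im=c["color"].copy(); im=cv2.resize(im,None,fx=2,fy=2)
    for lab,parts,z in(("frame",FRAME,0),("wheel",WHEEL,69),("shaft",SHAFT,50)):
        for b in world(parts,out[lab],z): cv2.polylines(im,[cv2.convexHull(((proj(c,b)+.5)*2).astype(np.float32)).astype(np.int32)],True,(0,0,255))
    ims.append(im[2*v:2*v+300 if n=="top" else 2*v+420, 2*u:2*u+720])
cv2.imwrite("pics/ov1.png",np.vstack(ims)[:,:][:720] if 0 else cv2.resize(np.vstack(ims),(600,600)) )
E
python3 run1.py
```

```text
frame conf 0.76 d 4.2 n 1769 [314.0, 214.6, 357.9, 268.0]
frame conf 0.61 d 0.8 n 2569 [294.1, 234.2, 356.8, 297.2]
frame both [ 618.53 -142.2    -6.27] 202.4
frame 0 [ 619.64 -141.63   -6.98] 48.9
frame 1 [ 616.73 -144.32   -6.07] 87.9
wheel conf 0.56 d 2.0 n 609 [412.7, 281.4, 435.4, 322.2]
wheel both [ 478.86 -333.76  -13.78] 43.0
wheel 0 [ 478.86 -333.76  -13.78] 43.0
shaft conf 0.86 d 5.3 n 446 [136.2, 274.2, 204.3, 288.7]
shaft conf 0.56 d 6.5 n 292 [190.5, 184.4, 222.9, 214.3]
shaft both [506.72 324.36   4.5 ] 178.9
shaft 0 [507.49 324.09   4.93] 79.2
shaft 1 [503.53 321.96   4.68] 35.1
```

View pics/ov1.png

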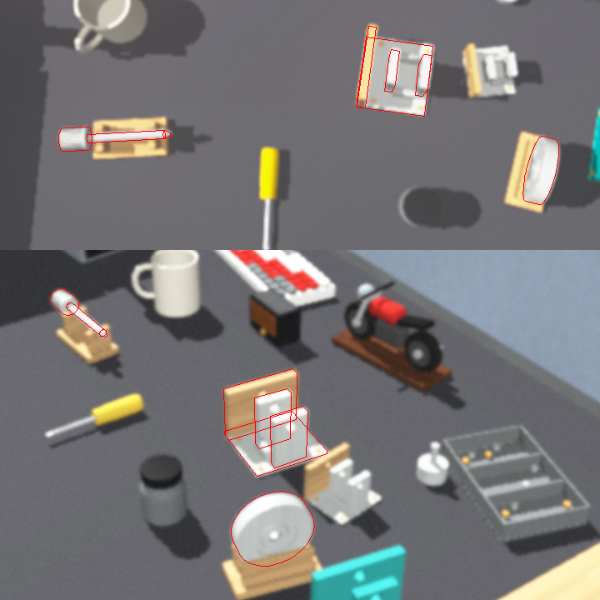

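The fits overlay well. Frame ≈(618.5,-142.5) yaw −6.5°, wheel ≈(479,-334) yaw −13.8°, shaft ≈(507,324) yaw 4.7°. I'll head for the wheel; the tool's y axis is already close to the wheel's axis.

carry_out:
  increments:
    - {"dx":-33,"dy":-18.5}
    - {"dx":-33,"dy":-18.5}
    - {"dx":-33,"dy":-18.5}
    - {"dx":-33,"dy":-18.5}
    - {"dx":-33,"dy":-18.5}
    - {"dx":-33,"dy":-18.5}
    - {"dx":-33,"dy":-18.5}
    - {"dx":-33,"dy":-18.5}
  grip: 1

```text
validation failed for argument at $.in...
```

carry_out:
  increments:
    - {"dx":-33,"dy":-18.5,"dz":0,"yaw":0}
    - {"dx":-33,"dy":-18.5,"dz":0,"yaw":0}
    - {"dx":-33,"dy":-18.5,"dz":0,"yaw":0}
    - {"dx":-33,"dy":-18.5,"dz":0,"yaw":0}
    - {"dx":-33,"dy":-18.5,"dz":0,"yaw":0}
    - {"dx":-33,"dy":-18.5,"dz":0,"yaw":0}
    - {"dx":-33,"dy":-18.5,"dz":0,"yaw":0}
    - {"dx":-33,"dy":-18.5,"dz":0,"yaw":0}
  grip: 1

```text
time_s: 2.57
tcp_pos: [370.0, 429.4, 231.6]
eef_rot: [[-0.975, 0.222, 0.0], [0.222, 0.975, 0.001], [-0.0, 0.001, -1.0]]
contact_force: [0.5, 0.4, -0.6]
width: 85.3
```

carry_out:
  increments:
    - {"dx":-24,"dy":-33,"dz":0,"yaw":0}
    - {"dx":-24,"dy":-33,"dz":0,"yaw":0}
    - {"dx":-24,"dy":-33,"dz":0,"yaw":0}
    - {"dx":-24,"dy":-33,"dz":0,"yaw":0}
    - {"dx":-24,"dy":-33,"dz":0,"yaw":0}
    - {"dx":-24,"dy":-33,"dz":0,"yaw":0}
    - {"dx":-24,"dy":-33,"dz":0,"yaw":0}
    - {"dx":-24,"dy":-33,"dz":0,"yaw":0}

```text
time_s: 3.23
tcp_pos: [497.9, 128.9, 231.7]
eef_rot: [[-0.975, 0.222, 0.001], [0.222, 0.975, 0.001], [-0.0, 0.001, -1.0]]
contact_force: [1.3, 0.8, -0.5]
width: 85.1
```

carry_out:
  increments:
    - {"dx":-8,"dy":-40,"dz":0,"yaw":0}
    - {"dx":-8,"dy":-40,"dz":0,"yaw":0}
    - {"dx":-8,"dy":-40,"dz":0,"yaw":0}
    - {"dx":-8,"dy":-40,"dz":0,"yaw":0}
    - {"dx":-8,"dy":-40,"dz":0,"yaw":0}
    - {"dx":-8,"dy":-40,"dz":0,"yaw":0}
    - {"dx":-8,"dy":-40,"dz":0,"yaw":0}
    - {"dx":-8,"dy":-40,"dz":0,"yaw":0}

```text
time_s: 3.9
tcp_pos: [488.4, -197.3, 231.9]
eef_rot: [[-0.975, 0.222, 0.001], [0.222, 0.975, 0.0], [-0.001, 0.001, -1.0]]
contact_force: [1.2, 0.3, 0.5]
width: 85.3
```

carry_out:
  increments:
    - {"dx":-5.3,"dy":-34,"dz":0,"yaw":0.017}
    - {"dx":-5.3,"dy":-34,"dz":0,"yaw":0}
    - {"dx":-5.3,"dy":-34,"dz":0,"yaw":0}
    - {"dx":-5.3,"dy":-33.4,"dz":0,"yaw":0}
    - {"dx":0,"dy":0,"dz":35,"yaw":0}
    - {"dx":0,"dy":0,"dz":35,"yaw":0}
    - {"dx":0,"dy":0,"dz":30,"yaw":0}
    - {"dx":0,"dy":0,"dz":0,"yaw":0}

```text
time_s: 4.57
tcp_pos: [474.9, -330.0, 126.0]
eef_rot: [[-0.971, 0.239, -0.007], [0.239, 0.971, 0.003], [0.008, 0.001, -1.0]]
contact_force: [-0.4, 1.1, -0.9]
width: 85.7
```

```bash
cat > run2.py <<'E'
from fit import *
s=telemetry.get_state(); print(np.round(s["tcp_pos"],1),np.round(s["eef_rot"],3).tolist())
T=np.array(s["tcp_pos"])
for n,(u,v) in(("top",(360,230)),("side",(260,250))):
    c=camera(n); im=cv2.resize(c["color"],None,fx=3,fy=3,interpolation=cv2.INTER_CUBIC)
    for b in world(WHEEL,(478.9,-333.8,-13.8),69): cv2.polylines(im,[cv2.convexHull(((proj(c,b)+.5)*3).astype(np.float32)).astype(np.int32)],True,(0,0,255))
    q=((proj(c,T)[0]+.5)*3).astype(int); cv2.drawMarker(im,tuple(map(int,q)),(0,255,0),0,12)
    I=im[3*v:3*v+450,3*u:3*u+390]; out=I if n=="top" else np.hstack([out,I])
cv2.imwrite("pics/w2.png",out)
E
python3 run2.py
```

```text
[ 474.9 -330.   126. ] [[-0.971, 0.239, -0.007], [0.239, 0.971, 0.003], [0.008, 0.001, -1.0]]
```

View pics/w2.png

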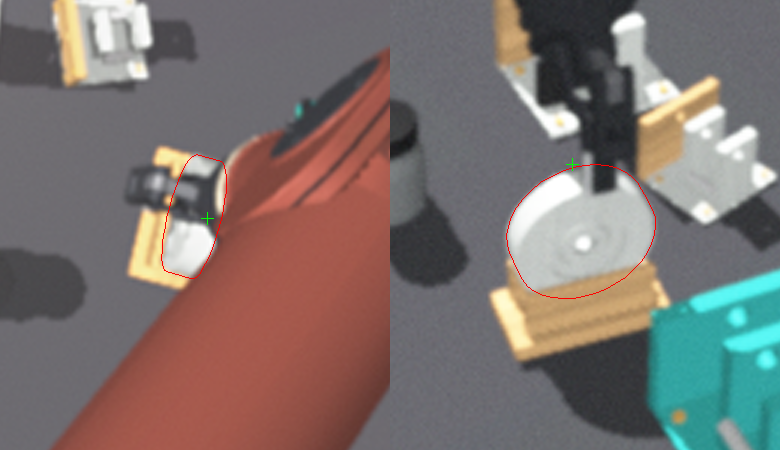

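The fingers straddle the wheel: the wheel outline lies at (195,215) in the top crop and (580,230) in the side crop, and the front finger is at (600,130). Descending.

carry_out:
  increments:
    - {"dx":0,"dy":0,"dz":10,"yaw":0}
    - {"dx":0,"dy":0,"dz":10,"yaw":0}
    - {"dx":0,"dy":0,"dz":10,"yaw":0}
    - {"dx":0,"dy":0,"dz":8,"yaw":0}
    - {"dx":0,"dy":0,"dz":0,"yaw":0}
    - {"dx":0,"dy":0,"dz":0,"yaw":0}
    - {"dx":0,"dy":0,"dz":0,"yaw":0}
    - {"dx":0,"dy":0,"dz":0,"yaw":0}

```text
time_s: 5.33
tcp_pos: [477.9, -332.3, 93.8]
eef_rot: [[-0.971, 0.239, 0.001], [0.239, 0.971, -0.0], [-0.001, -0.0, -1.0]]
contact_force: [-0.2, -1.1, -0.6]
width: 85.3
```

carry_out:
  increments:
    - {"dx":-1.3,"dy":-1.2,"dz":2,"yaw":0}
    - {"dx":0,"dy":0,"dz":0,"yaw":0}
    - {"dx":0,"dy":0,"dz":0,"yaw":0}
    - {"dx":0,"dy":0,"dz":0,"yaw":0}
    - {"dx":0,"dy":0,"dz":0,"yaw":0}
    - {"dx":0,"dy":0,"dz":0,"yaw":0}
    - {"dx":0,"dy":0,"dz":0,"yaw":0}
    - {"dx":0,"dy":0,"dz":0,"yaw":0}
  grip: -1

```text
time_s: 6.0
tcp_pos: [478.7, -333.6, 91.5]
eef_rot: [[-0.971, 0.239, 0.0], [0.239, 0.971, -0.0], [-0.0, -0.0, -1.0]]
contact_force: [0.1, 0.4, 3.0]
width: 18.8
```

carry_out:
  increments:
    - {"dx":0,"dy":0,"dz":0,"yaw":0}
    - {"dx":0,"dy":0,"dz":0,"yaw":0}
    - {"dx":0,"dy":0,"dz":0,"yaw":0}
    - {"dx":0,"dy":0,"dz":0,"yaw":0}

```text
time_s: 6.33
tcp_pos: [478.7, -333.6, 91.5]
eef_rot: [[-0.971, 0.238, 0.0], [0.238, 0.971, -0.0], [-0.0, -0.0, -1.0]]
contact_force: [-0.1, -0.0, 4.0]
width: 18.8
```

Gripped. Lifting now.

carry_out:
  increments:
    - {"dx":0,"dy":0,"dz":-5,"yaw":0}
    - {"dx":0,"dy":0,"dz":-10,"yaw":0}
    - {"dx":0,"dy":0,"dz":-15,"yaw":0}
    - {"dx":0,"dy":0,"dz":-18,"yaw":0}
    - {"dx":0,"dy":0,"dz":-18,"yaw":0}
    - {"dx":0,"dy":0,"dz":-14,"yaw":0}
    - {"dx":0,"dy":0,"dz":-10,"yaw":0}
    - {"dx":0,"dy":0,"dz":0,"yaw":0}

```text
time_s: 7.0
tcp_pos: [479.5, -334.0, 183.6]
eef_rot: [[-0.971, 0.238, 0.003], [0.238, 0.971, -0.001], [-0.003, -0.0, -1.0]]
contact_force: [0.6, -0.5, -3.7]
width: 18.6
```

carry_out:
  increments:
    - {"dx":-3,"dy":7,"dz":0,"yaw":0}
    - {"dx":-6,"dy":14.6,"dz":0,"yaw":0}
    - {"dx":-8,"dy":19.4,"dz":0,"yaw":0}
    - {"dx":-9,"dy":22,"dz":0,"yaw":0}
    - {"dx":-9,"dy":22,"dz":0,"yaw":0}
    - {"dx":-9,"dy":22,"dz":0,"yaw":0}
    - {"dx":-9,"dy":22,"dz":0,"yaw":0}
    - {"dx":-9,"dy":22,"dz":0,"yaw":0}

```text
time_s: 7.67
tcp_pos: [575.1, -199.5, 179.9]
eef_rot: [[-0.971, 0.238, -0.002], [0.238, 0.971, 0.001], [0.002, 0.0, -1.0]]
contact_force: [1.1, -1.2, -3.7]
width: 18.8
```

carry_out:
  increments:
    - {"dx":-9,"dy":22,"dz":0,"yaw":0}
    - {"dx":-8,"dy":19.4,"dz":0,"yaw":0}
    - {"dx":-6,"dy":14.6,"dz":0,"yaw":0}
    - {"dx":-4,"dy":8.8,"dz":0,"yaw":0}
    - {"dx":-1.3,"dy":3,"dz":0,"yaw":-0.05}
    - {"dx":0,"dy":0,"dz":0,"yaw":-0.077}
    - {"dx":0,"dy":0,"dz":0,"yaw":0}
    - {"dx":0,"dy":0,"dz":0,"yaw":0}

```text
time_s: 8.33
tcp_pos: [618.1, -143.2, 181.0]
eef_rot: [[-0.993, 0.117, -0.001], [0.117, 0.993, -0.0], [0.001, -0.0, -1.0]]
contact_force: [0.0, -0.2, -4.3]
width: 18.9
```

```bash
cat > run3.py <<'E'
from fit import *
import sys
s=telemetry.get_state(); T=np.array(s["tcp_pos"]); R=np.array(s["eef_rot"]); yaw=np.rad2deg(np.arctan2(-R[0,1],R[1,1])); print(np.round(T,1),"yaw",round(yaw,2),np.round(s["contact_force"],1))
P=(618.5,-142.5,-6.5); out=None
for n,(u,v) in(("top",(290,190)),("side",(260,190))):
    c=camera(n); im=cv2.resize(c["color"],None,fx=3,fy=3,interpolation=cv2.INTER_CUBIC)
    m=mask(c,"frame",np.array([338,245]) if n=="top" else np.array([325,265]))
    for l in("frame_saddle","frame_mouth","wheel"): print(n,l,[(round(r["confidence"],2),np.round(r["centre"],1).tolist()) for r in nets.spot_point(l,c)[:2]],"pred",np.round(proj(c,{"frame_saddle":world([np.array([[0,0,66.]])],P)[0],"frame_mouth":world([np.array([[0,68,66.]])],P)[0],"wheel":T+[0,0,-23.]}[l])[0],1))
    for parts,p,z,col in((FRAME,P,0,(0,0,255)),(WHEEL,(T[0],T[1],yaw),T[2]-22.7,(0,255,0))):
      for b in world(parts,p,z): cv2.polylines(im,[cv2.convexHull(((proj(c,b)+.5)*3).astype(np.float32)).astype(np.int32)],True,col)
    I=im[3*v:3*v+390,3*u:3*u+390]; out=I if out is None else np.hstack([out,I])
cv2.imwrite(sys.argv[1],out)
E
python3 run3.py pics/w3.png
```

```text
[ 618.1 -143.2  181. ] yaw -6.71 [ 0.  -0.2 -4.3]
frame conf 0.57 d 56.7 n 703 [379.5, 223.2, 409.8, 261.5]
top frame_saddle [(0.78, [491.4, 289.5]), (0.6, [400.6, 238.0])] pred [345.  242.1]
top frame_mouth [(0.9, [382.0, 243.8]), (0.67, [464.1, 285.9])] pred [317.6 238.2]
top wheel [] pred [348.4 235.3]
frame conf 0.75 d 4.0 n 2312 [294.7, 242.5, 356.5, 295.4]
side frame_saddle [(0.87, [367.9, 294.4]), (0.85, [392.8, 371.0])] pred [328.1 257.3]
side frame_mouth [(0.71, [317.0, 241.1]), (0.59, [352.4, 287.7])] pred [315.  242.4]
side wheel [(0.62, [331.4, 226.3])] pred [328.3 223.7]
```

View pics/w3.png

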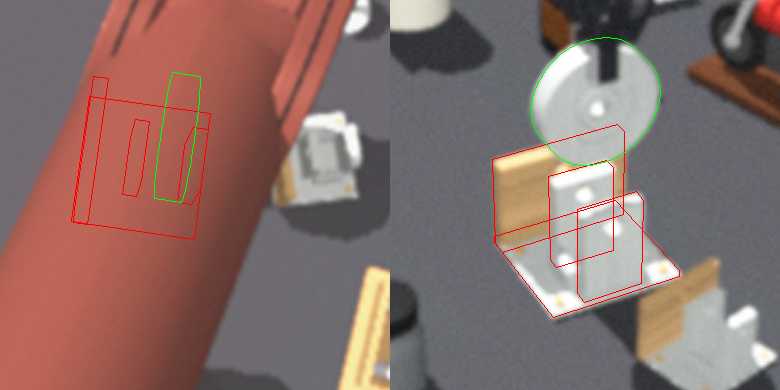

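The side crop shows the held wheel (595,100) matching its predicted outline, and the frame outline fits to within about a pixel. The y clearance is ±8 mm, so I'll lower it.

carry_out:
  increments:
    - {"dx":0,"dy":0,"dz":5,"yaw":0}
    - {"dx":0,"dy":0,"dz":10,"yaw":0}
    - {"dx":0,"dy":0,"dz":14,"yaw":0}
    - {"dx":0,"dy":0,"dz":14,"yaw":0}
    - {"dx":0,"dy":0,"dz":13,"yaw":0}
    - {"dx":0,"dy":0,"dz":10,"yaw":0}
    - {"dx":0,"dy":0,"dz":6,"yaw":0}
    - {"dx":0,"dy":0,"dz":0,"yaw":0}

```text
time_s: 9.5
tcp_pos: [617.6, -142.3, 107.3]
eef_rot: [[-0.994, 0.114, -0.003], [0.114, 0.994, 0.0], [0.003, -0.0, -1.0]]
contact_force: [-0.2, 0.2, -4.5]
width: 19.3
```

carry_out:
  increments:
    - {"dx":0,"dy":0,"dz":4,"yaw":0}
    - {"dx":0,"dy":0,"dz":4,"yaw":0}
    - {"dx":0,"dy":0,"dz":3,"yaw":0}
    - {"dx":0,"dy":0,"dz":3,"yaw":0}
    - {"dx":0,"dy":0,"dz":2,"yaw":0}
    - {"dx":0,"dy":0,"dz":1,"yaw":0}
    - {"dx":0,"dy":0,"dz":0,"yaw":0}
    - {"dx":0,"dy":0,"dz":0,"yaw":0}

```text
time_s: 10.17
tcp_pos: [618.6, -142.5, 92.4]
eef_rot: [[-0.994, 0.114, 0.0], [0.114, 0.994, -0.0], [-0.0, -0.0, -1.0]]
contact_force: [-0.9, -0.1, -2.8]
width: 19.3
```

carry_out:
  increments:
    - {"dx":0,"dy":0,"dz":1,"yaw":0}
    - {"dx":0,"dy":0,"dz":1,"yaw":0}
    - {"dx":0,"dy":0,"dz":0.5,"yaw":0}
    - {"dx":0,"dy":0,"dz":0,"yaw":0}
    - {"dx":0,"dy":0,"dz":0,"yaw":0}

```text
time_s: 10.58
tcp_pos: [618.5, -142.5, 89.8]
eef_rot: [[-0.994, 0.114, -0.0], [0.114, 0.994, -0.0], [0.0, -0.0, -1.0]]
contact_force: [0.8, 0.2, -3.7]
width: 18.8
```

carry_out:
  increments:
    - {"dx":0,"dy":0,"dz":0.7,"yaw":0}
    - {"dx":0,"dy":0,"dz":0,"yaw":0}
    - {"dx":0,"dy":0,"dz":0.7,"yaw":0}
    - {"dx":0,"dy":0,"dz":0,"yaw":0}
    - {"dx":0,"dy":0,"dz":0,"yaw":0}

```text
time_s: 11.0
tcp_pos: [619.0, -142.7, 88.9]
eef_rot: [[-0.994, 0.114, 0.001], [0.114, 0.994, -0.0], [-0.001, -0.0, -1.0]]
contact_force: [0.4, -0.0, 1.2]
width: 18.4
```

carry_out:
  increments:
    - {"dx":0,"dy":0,"dz":0.6,"yaw":0}
    - {"dx":0,"dy":0,"dz":0,"yaw":0}
    - {"dx":0,"dy":0,"dz":0,"yaw":0}
    - {"dx":0,"dy":0,"dz":0,"yaw":0}

```text
time_s: 11.33
tcp_pos: [619.2, -142.7, 88.8]
eef_rot: [[-0.994, 0.114, 0.002], [0.114, 0.994, -0.0], [-0.002, 0.0, -1.0]]
contact_force: [-0.1, 0.2, 5.2]
width: 19.1
```

carry_out:
  increments:
    - {"dx":0,"dy":0,"dz":0,"yaw":0}
    - {"dx":0,"dy":0,"dz":0,"yaw":0}
    - {"dx":0,"dy":0,"dz":0,"yaw":0}
    - {"dx":0,"dy":0,"dz":0,"yaw":0}
    - {"dx":0,"dy":0,"dz":0,"yaw":0}
    - {"dx":0,"dy":0,"dz":0,"yaw":0}
    - {"dx":0,"dy":0,"dz":-6,"yaw":0}
    - {"dx":0,"dy":0,"dz":-10,"yaw":0}
  grip: 0.2

```text
time_s: 12.0
tcp_pos: [617.9, -142.4, 103.5]
eef_rot: [[-0.994, 0.114, -0.002], [0.114, 0.994, 0.0], [0.002, -0.0, -1.0]]
contact_force: [-0.5, -0.4, 0.0]
width: 51.4
```

carry_out:
  increments:
    - {"dx":0,"dy":0,"dz":-20,"yaw":0}
    - {"dx":0,"dy":0,"dz":-35,"yaw":0}
    - {"dx":0,"dy":0,"dz":-40,"yaw":0}
    - {"dx":0,"dy":30,"dz":-20,"yaw":0}
    - {"dx":0,"dy":40,"dz":0,"yaw":0}
    - {"dx":0,"dy":40,"dz":0,"yaw":0}
    - {"dx":0,"dy":40,"dz":0,"yaw":0}
    - {"dx":0,"dy":40,"dz":0,"yaw":0}

```text
time_s: 12.67
tcp_pos: [640.2, 48.0, 220.4]
eef_rot: [[-0.993, 0.114, 0.002], [0.114, 0.993, 0.001], [-0.001, 0.001, -1.0]]
contact_force: [0.8, -0.6, -0.4]
width: 51.2
```

Now I'll check the seated wheel and refine the frame, with the arm clear of it.

```bash
cat > run4.py <<'E'
from fit import *
s=telemetry.get_state(); print(np.round(s["joint_pos"],1),np.round(s["tcp_pos"],1),round(s["time_s"],2))
P=(618.5,-142.5,-6.5); out=None; cs={}
for n,(u,v) in(("top",(290,185)),("side",(260,190))):
    c=cs[n]=camera(n); im=cv2.resize(c["color"],None,fx=3,fy=3,interpolation=cv2.INTER_CUBIC)
    for l,p in(("wheel",(0,0,66)),("frame_mouth",(0,68,66)),("shaft_knob",None),("shaft_tip",None)):
        print(n,l,[(round(r["confidence"],2),np.round(r["centre"],1).tolist()) for r in nets.spot_point(l,c)[:2]],"" if p is None else np.round(proj(c,world([np.array([p],float)],P)[0])[0],1))
    m=mask(c,"wheel",(345,240) if n=="top" else (325,255))
    for parts,z,col in((FRAME,0,(0,0,255)),(WHEEL,66,(0,255,0))):
      for b in world(parts,P,z): cv2.polylines(im,[cv2.convexHull(((proj(c,b)+.5)*3).astype(np.float32)).astype(np.int32)],True,col)
    I=im[3*v:3*v+390,3*u:3*u+390]; out=I if out is None else np.hstack([out,I])
cv2.imwrite("pics/w4.png",out)
E
python3 run4.py
```

```text
[-38.8  21.6  40.2  87.7 -14.2  75.9  86.3] [640.2  48.  220.4] 12.67
top wheel [(0.62, [342.8, 241.1])] [345.  242.1]
top frame_mouth [(0.74, [381.0, 244.0]), (0.69, [317.1, 236.5])] [317.6 238.2]
top shaft_knob [(0.54, [144.5, 283.7])] 
top shaft_tip [(0.16, [143.7, 282.1])] 
wheel conf 0.72 d 2.9 n 367 [336.9, 222.1, 351.6, 263.4]
side wheel [(0.74, [332.2, 260.4])] [328.1 257.3]
side frame_mouth [(0.79, [316.9, 241.8]), (0.77, [357.2, 287.6])] [315.  242.4]
side shaft_knob [(0.82, [197.3, 190.7]), (0.22, [325.9, 212.5])] 
side shaft_tip [(0.49, [223.4, 210.5])] 
wheel conf 0.66 d 2.7 n 784 [310.2, 238.7, 344.3, 274.3]
```

View pics/w4.png

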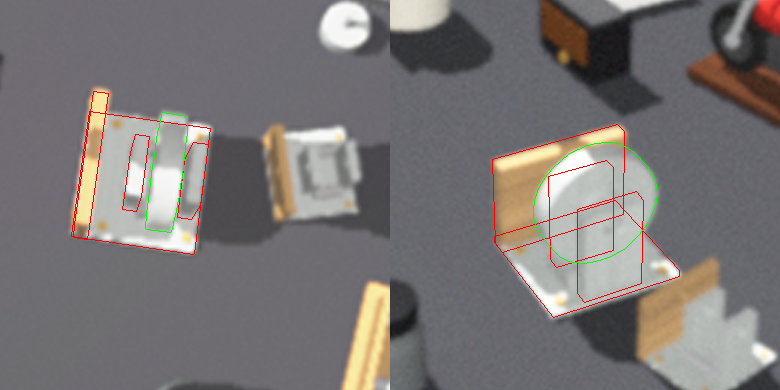

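The wheel sits upright at (165,170) in the top crop, centred on the saddle outline, and the side crop agrees. On to the shaft.

carry_out:
  increments:
    - {"dx":20.9,"dy":34.6,"dz":0,"yaw":0}
    - {"dx":20.9,"dy":34.6,"dz":0,"yaw":0}
    - {"dx":20.9,"dy":34.6,"dz":0,"yaw":0}
    - {"dx":20.9,"dy":34.6,"dz":0,"yaw":0}
    - {"dx":20.9,"dy":34.6,"dz":0,"yaw":0}
    - {"dx":20.9,"dy":34.6,"dz":0,"yaw":0}
    - {"dx":20.9,"dy":34.6,"dz":0,"yaw":0}
    - {"dx":20.9,"dy":34.6,"dz":0,"yaw":0}
  grip: 1

```text
time_s: 13.93
tcp_pos: [504.5, 341.5, 219.1]
eef_rot: [[-0.993, 0.114, 0.0], [0.114, 0.993, 0.0], [-0.0, 0.001, -1.0]]
contact_force: [0.9, 0.4, 0.0]
width: 85.5
```

carry_out:
  increments:
    - {"dx":0,"dy":0,"dz":0,"yaw":0.114}
    - {"dx":0,"dy":0,"dz":0,"yaw":0.114}
    - {"dx":0,"dy":0,"dz":0,"yaw":0.114}
    - {"dx":0,"dy":0,"dz":0,"yaw":0.114}
    - {"dx":0,"dy":0,"dz":0,"yaw":0.114}
    - {"dx":0,"dy":0,"dz":0,"yaw":0.114}
    - {"dx":0,"dy":0,"dz":0,"yaw":0.114}
    - {"dx":0,"dy":0,"dz":0,"yaw":0.114}

```text
time_s: 14.6
tcp_pos: [505.7, 339.9, 218.9]
eef_rot: [[-0.513, 0.858, 0.0], [0.858, 0.513, 0.0], [0.0, 0.0, -1.0]]
contact_force: [-0.3, 0.6, 0.8]
width: 85.5
```

carry_out:
  increments:
    - {"dx":0,"dy":0,"dz":0,"yaw":0.114}
    - {"dx":0,"dy":0,"dz":0,"yaw":0.114}
    - {"dx":0,"dy":0,"dz":0,"yaw":0.114}
    - {"dx":0,"dy":0,"dz":0,"yaw":0.114}
    - {"dx":0,"dy":0,"dz":20,"yaw":0}
    - {"dx":0,"dy":0,"dz":25,"yaw":0}
    - {"dx":0,"dy":0,"dz":20,"yaw":0}
    - {"dx":0,"dy":0,"dz":0,"yaw":0}

```text
time_s: 15.27
tcp_pos: [503.5, 338.9, 150.1]
eef_rot: [[-0.089, 0.996, -0.004], [0.996, 0.089, -0.004], [-0.004, -0.005, -1.0]]
contact_force: [-0.6, -0.2, -0.5]
width: 85.7
```

```bash
cat > run5.py <<'E'
from fit import *
s=telemetry.get_state(); T=np.array(s["tcp_pos"]); R=np.array(s["eef_rot"]); yaw=np.rad2deg(np.arctan2(-R[0,1],R[1,1])); print(np.round(T,1),"yaw",round(yaw,2),np.round(s["joint_pos"],1))
c=camera("side")
for l in("shaft_knob","shaft_tip"):
    print(l,[(round(r["confidence"],2),np.round(r["centre"],1).tolist()) for r in nets.spot_point(l,c)[:2]])
P=(506.7,324.4,4.7); print(np.round(proj(c,world([np.array([[0,18.,0],[0,-120,0]])],P,50)[0]),1))
m=mask(c,"shaft",(210,205))
if m is not None: print(fit(SHAFT,50,[(c,m)],P))
out=None
for n,(u,v) in(("top",(100,215)),("side",(150,120))):
    c=camera(n); im=cv2.resize(c["color"],None,fx=3,fy=3,interpolation=cv2.INTER_CUBIC)
    for b in world(SHAFT,P,50): cv2.polylines(im,[cv2.convexHull(((proj(c,b)+.5)*3).astype(np.float32)).astype(np.int32)],True,(0,0,255))
    q=((proj(c,T)[0]+.5)*3).astype(int); cv2.drawMarker(im,tuple(map(int,q)),(0,255,0),0,12)
    I=im[3*v:3*v+390,3*u:3*u+390]; out=I if out is None else np.hstack([out,I])
cv2.imwrite("pics/w5.png",out)
E
python3 run5.py
```

```text
[503.5 338.9 150.1] yaw -84.92 [-73.5  21.7  44.5  97.5 -16.1  67.8 -19.7]
shaft_knob [(0.74, [198.9, 189.4])]
shaft_tip [(0.58, [225.5, 209.3]), (0.49, [420.3, 296.1])]
[[198.3 190.6]
 [223.1 210.6]]
shaft conf 0.51 d 7.7 n 278 [189.6, 183.0, 224.0, 212.9]
(array([504.35499489, 322.33300404,   4.55666034]), np.float64(39.4375))
```

View pics/w5.png

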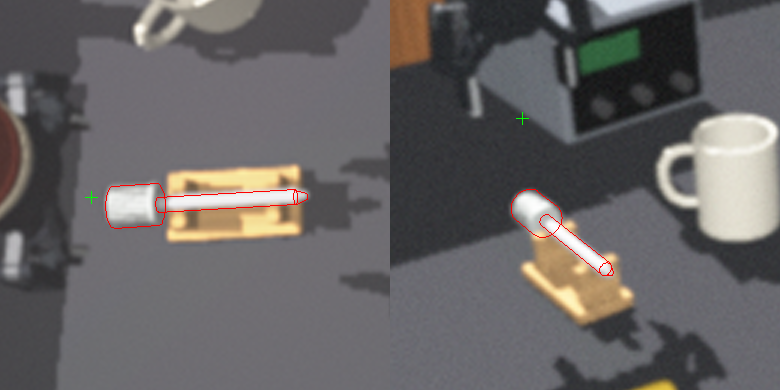

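The shaft outline fits in both views, with the knob at (135,205) in the top crop and (538,210) in the side crop. Gripper is above it; going down.

carry_out:
  increments:
    - {"dx":1,"dy":0,"dz":20,"yaw":0}
    - {"dx":0,"dy":0,"dz":20,"yaw":0}
    - {"dx":0,"dy":0,"dz":10,"yaw":0}
    - {"dx":0,"dy":0,"dz":0,"yaw":0}
    - {"dx":0,"dy":0,"dz":0,"yaw":0}
    - {"dx":0,"dy":0,"dz":0,"yaw":0}

```text
time_s: 16.07
tcp_pos: [506.1, 341.5, 105.1]
eef_rot: [[-0.089, 0.996, 0.001], [0.996, 0.089, 0.001], [0.001, 0.001, -1.0]]
contact_force: [-0.9, 0.0, 0.1]
width: 85.3
```

carry_out:
  increments:
    - {"dx":0.8,"dy":-1,"dz":12,"yaw":0}
    - {"dx":0,"dy":0,"dz":16,"yaw":0}
    - {"dx":0,"dy":0,"dz":18,"yaw":0}
    - {"dx":0,"dy":0,"dz":15,"yaw":0}
    - {"dx":0,"dy":0,"dz":9,"yaw":0}
    - {"dx":0,"dy":0,"dz":4,"yaw":0}
    - {"dx":0,"dy":0,"dz":0,"yaw":0}
    - {"dx":0,"dy":0,"dz":0,"yaw":0}

```text
time_s: 16.73
tcp_pos: [504.7, 342.1, 30.4]
eef_rot: [[-0.089, 0.996, 0.001], [0.996, 0.089, 0.0], [0.0, 0.001, -1.0]]
contact_force: [0.6, -0.8, 0.7]
width: 85.9
```

carry_out:
  increments:
    - {"dx":0,"dy":0,"dz":0,"yaw":0}
    - {"dx":0,"dy":0,"dz":0,"yaw":0}
    - {"dx":0,"dy":0,"dz":0,"yaw":0}
    - {"dx":0,"dy":0,"dz":0,"yaw":0}
    - {"dx":0,"dy":0,"dz":0,"yaw":0}
    - {"dx":0,"dy":0,"dz":0,"yaw":0}
    - {"dx":0,"dy":0,"dz":0,"yaw":0}
    - {"dx":0,"dy":0,"dz":0,"yaw":0}
  grip: -1

```text
time_s: 17.4
tcp_pos: [504.7, 342.2, 30.2]
eef_rot: [[-0.089, 0.996, 0.001], [0.996, 0.089, 0.001], [0.0, 0.001, -1.0]]
contact_force: [1.2, 0.3, 4.0]
width: 32.5
```

carry_out:
  increments:
    - {"dx":0,"dy":0,"dz":-4,"yaw":0}
    - {"dx":0,"dy":0,"dz":-10,"yaw":0}
    - {"dx":0,"dy":0,"dz":-16,"yaw":0}
    - {"dx":0,"dy":0,"dz":-20,"yaw":0}
    - {"dx":0,"dy":0,"dz":-20,"yaw":0}
    - {"dx":0,"dy":0,"dz":-16,"yaw":0}
    - {"dx":0,"dy":0,"dz":-10,"yaw":0}
    - {"dx":0,"dy":0,"dz":-4,"yaw":0}

```text
time_s: 18.07
tcp_pos: [504.7, 342.3, 131.7]
eef_rot: [[-0.089, 0.996, 0.001], [0.996, 0.089, 0.002], [0.001, 0.001, -1.0]]
contact_force: [0.5, 0.7, -1.9]
width: 32.0
```

carry_out:
  increments:
    - {"dx":-8,"dy":3.5,"dz":0,"yaw":0}
    - {"dx":-18.6,"dy":8.2,"dz":0,"yaw":0}
    - {"dx":-26.6,"dy":11.8,"dz":0,"yaw":0}
    - {"dx":-26.6,"dy":11.8,"dz":0,"yaw":0}
    - {"dx":-26.6,"dy":11.8,"dz":0,"yaw":0}
    - {"dx":-26.6,"dy":11.8,"dz":0,"yaw":0}
    - {"dx":-26.6,"dy":11.8,"dz":0,"yaw":0}
    - {"dx":-26.6,"dy":11.8,"dz":0,"yaw":0}

```text
time_s: 18.73
tcp_pos: [602.9, 161.6, 128.5]
eef_rot: [[-0.089, 0.996, -0.002], [0.996, 0.089, -0.001], [-0.001, -0.002, -1.0]]
contact_force: [0.2, 0.0, -0.6]
width: 32.8
```

carry_out:
  increments:
    - {"dx":-26.6,"dy":11.8,"dz":0,"yaw":0}
    - {"dx":-26.6,"dy":11.8,"dz":0,"yaw":0}
    - {"dx":-18.6,"dy":8.2,"dz":0,"yaw":0}
    - {"dx":-8,"dy":3.5,"dz":0,"yaw":0.05}
    - {"dx":0,"dy":0,"dz":0,"yaw":0.08}
    - {"dx":0,"dy":0,"dz":0,"yaw":0.067}
    - {"dx":0,"dy":0,"dz":0,"yaw":0}
    - {"dx":0,"dy":0,"dz":0,"yaw":0}

```text
time_s: 19.4
tcp_pos: [644.7, 86.9, 128.7]
eef_rot: [[0.106, 0.994, -0.002], [0.994, -0.106, -0.001], [-0.001, -0.002, -1.0]]
contact_force: [0.1, -0.0, -1.9]
width: 32.5
```

carry_out:
  increments:
    - {"dx":0,"dy":0,"dz":10,"yaw":0}
    - {"dx":0,"dy":0,"dz":18,"yaw":0}
    - {"dx":0,"dy":0,"dz":22,"yaw":0}
    - {"dx":0,"dy":0,"dz":18,"yaw":0}
    - {"dx":0,"dy":0,"dz":12,"yaw":0}
    - {"dx":0,"dy":0,"dz":5,"yaw":0}
    - {"dx":0,"dy":0,"dz":0,"yaw":0}
    - {"dx":0,"dy":0,"dz":0,"yaw":0}

```text
time_s: 20.07
tcp_pos: [645.5, 87.4, 45.2]
eef_rot: [[0.107, 0.994, 0.0], [0.994, -0.107, -0.0], [-0.0, 0.0, -1.0]]
contact_force: [0.7, 0.9, -0.3]
width: 32.5
```

```bash
cat > run6.py <<'E'
from fit import *
import sys
s=telemetry.get_state(); T=np.array(s["tcp_pos"]); R=np.array(s["eef_rot"]); ty=np.rad2deg(np.arctan2(-R[0,1],R[1,1])); yaw=ty+89.6
k=np.array([0,18.]);t=np.deg2rad(yaw);ax=np.array([-np.sin(t),np.cos(t)])
S0=T[:2]-18*ax; SP=(S0[0],S0[1],yaw); zz=T[2]+19.8
P=(619,-142.3,-6.6); print(np.round(T,1),"shaftpose",np.round(SP,2),"z",round(zz,1),"force",np.round(s["contact_force"],1),np.round(s["joint_pos"],0))
tf=np.deg2rad(P[2]); R2=np.array([[np.cos(tf),np.sin(tf)],[-np.sin(tf),np.cos(tf)]])
for nm,d in(("shoulder",0),("tip",-120)): print(nm,"in frame",np.round(R2@(S0+d*ax-np.array(P[:2])),2))
out=None
for n,(u,v) in(("top",(210,185)),("side",(230,165))):
    c=camera(n); im=cv2.resize(c["color"],None,fx=4,fy=4,interpolation=cv2.INTER_CUBIC)
    for l,p in(("frame_mouth",world([np.array([[0,68,66.]])],P)[0]),("shaft_tip",world([np.array([[0,-120.,0]])],SP,zz)[0]),("shaft_knob",world([np.array([[0,18.,0]])],SP,zz)[0])):
        print(n,l,[(round(r["confidence"],2),np.round(r["centre"],1).tolist()) for r in nets.spot_point(l,c)[:3]],np.round(proj(c,p)[0],1))
    for parts,p,z,col in((FRAME,P,0,(0,0,255)),([cyl(7.5,68,68.1,66)],P,0,(255,0,255)),(SHAFT,SP,zz,(0,255,0))):
      for b in world(parts,p,z): cv2.polylines(im,[cv2.convexHull(((proj(c,b)+.5)*4*16).astype(np.float32)).astype(np.int32)],True,col,1,cv2.LINE_AA,4)
    I=im[4*v:4*v+480,4*u:4*u+(480 if n=="top" else 400)]; I=I[:,:400]; out=I if out is None else np.hstack([out,I])
cv2.imwrite(sys.argv[1],out)
E
python3 run6.py pics/w6.png
```

```text
[645.5  87.4  45.2] shaftpose [643.47  69.48  -6.57] z 65.0 force [ 0.7  0.9 -0.3] [-45.  35.  45.  96. -28.  60.   3.]
shoulder in frame [-3.0000e-02  2.1319e+02]
tip in frame [4.000e-02 9.319e+01]
top frame_mouth [(0.97, [317.8, 236.9]), (0.83, [466.0, 284.5]), (0.55, [377.8, 243.5])] [317.5 237.9]
top shaft_tip [(0.51, [306.6, 236.7])] [307.3 236.5]
top shaft_knob [(0.49, [251.5, 228.2])] [251.9 228.6]
side frame_mouth [(0.71, [353.9, 285.9]), (0.68, [316.5, 241.3]), (0.61, [374.1, 349.5])] [315.2 242.2]
side shaft_tip [(0.5, [313.7, 236.7])] [310.6 237.3]
side shaft_knob [(0.83, [287.1, 211.5])] [287.3 210.9]
```

View pics/w6.png

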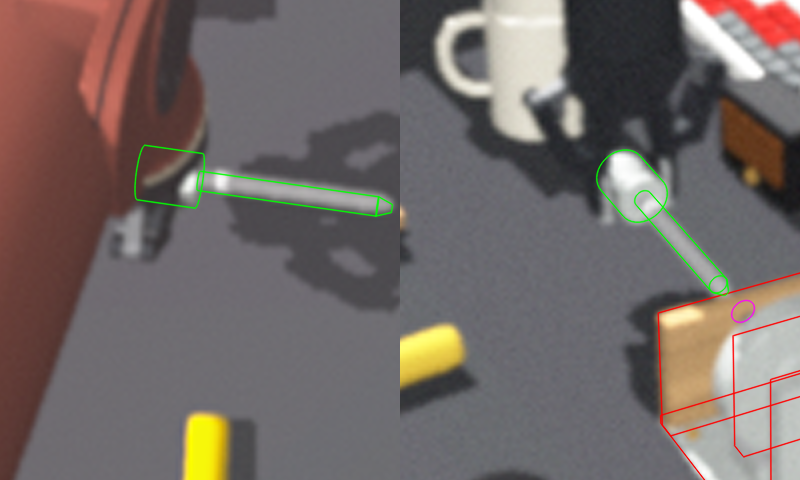

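The predicted shaft outline fits at (640,190)–(720,285) in the side crop, with no droop. The mouth position is still uncertain by 1–2 mm, so I'll refine frame and shaft per camera with the same edge measure.

```bash
cat > run7.py <<'E'
from fit import *
s=telemetry.get_state(); T=np.array(s["tcp_pos"]); R=np.array(s["eef_rot"]); yaw=np.rad2deg(np.arctan2(-R[0,1],R[1,1]))+89.6
t=np.deg2rad(yaw);ax=np.array([-np.sin(t),np.cos(t)]);S0=T[:2]-18*ax; SP=np.array([S0[0],S0[1],yaw]); zz=T[2]+19.8
rect=lambda x0,x1,y0,y1,z:[((x0,y0,z),(x1,y0,z)),((x1,y0,z),(x1,y1,z)),((x1,y1,z),(x0,y1,z)),((x0,y1,z),(x0,y0,z))]
FE=rect(-55,55,56,68,82)+rect(-25,25,-30,-18,80)+[((-55,-36,6),(55,-36,6)),((-55,-36,0),(55,-36,0)),((55,-36,6),(55,50,6)),((-55,-36,6),(-55,50,6)),((-55,56,6),(-55,56,82)),((-55,68,6),(-55,68,82))]
def pts(E): 
    return np.vstack([np.linspace(a,b,60) for a,b in E])
def shaft_sil(c,p):
    w=world([cyl(6,-108,-8,0)],p,zz)[0]; h=cv2.convexHull(proj(c,w).astype(np.float32))[:,0]; L=[]
    h=np.vstack([h,h[:1]])
    for a,b in zip(h[:-1],h[1:]):
        if np.hypot(*(b-a))>15: L.append(np.linspace(a,b,120))
    return np.vstack(L)
def val(G,q): return cv2.remap(G,q[:,0].astype(np.float32)[None],q[:,1].astype(np.float32)[None],cv2.INTER_CUBIC).mean()
for n in("top","side"):
    ims=[camera(n) for _ in range(5)]; c=ims[-1]
    im=np.mean([i["color"] for i in ims],0).astype(np.float32)
    G=0
    for k in range(3):
        g=cv2.GaussianBlur(im[...,k],(0,0),.7); G=G+np.hypot(cv2.Sobel(g,cv2.CV_32F,1,0),cv2.Sobel(g,cv2.CV_32F,0,1))
    G=np.minimum(G,300)
    ff=lambda p:-val(G,proj(c,world([pts(FE)],p)[0]))
    fs=lambda p:-val(G,shaft_sil(c,p))
    for lab,f,p0 in(("frame",ff,np.array([619,-142.3,-6.6])),("shaft",fs,SP)):
        best=None
        for d in np.array(np.meshgrid([-2,0,2],[-2,0,2],[-.6,.6])).reshape(3,-1).T:
            r=minimize(f,p0+d,method="Nelder-Mead",options=dict(xatol=.02,fatol=.01))
            if best is None or r.fun<best.fun: best=r
        print(n,lab,np.round(best.x,2),"diff",np.round(best.x-p0,2),round(f(p0),1),round(best.fun,1))
E
python3 run7.py
```

```text
top frame [ 620.89 -142.92   -7.21] diff [ 1.89 -0.62 -0.61] -291.2 -295.3
top shaft [641.62  62.62  -6.17] diff [-1.77 -7.09  0.41] -307.8 -310.5
side frame [ 613.23 -146.63  -10.1 ] diff [-5.77 -4.33 -3.5 ] -210.1 -230.5
side shaft [642.56  59.64  -6.6 ] diff [ -0.83 -10.08  -0.02] -303.3 -307.2
```

```bash
sed -e 's/("top","side")/("top",)/' -e 's/range(5)/range(8)/' run7.py > run8.py; python3 - <<'E'
s=open('run8.py').read()
i=s.index("    G=0")
s=s[:i]+'''    P0=np.array([619,-142.3,-6.6])
    for sg in(.6,1.0):
      for pw in(1,.5):
        G=0
        for k in range(3):
            g=cv2.GaussianBlur(im[...,k],(0,0),sg); G=G+np.hypot(cv2.Scharr(g,cv2.CV_32F,1,0),cv2.Scharr(g,cv2.CV_32F,0,1))
        G=G**pw
        FT=rect(-55,55,56,68,82)+[((-55,-36,6),(55,-36,6)),((55,-36,6),(55,50,6)),((-55,-36,6),(-55,50,6))]
        for lab,E in(("all",FT),("panel",FT[:4])):
            f=lambda p:-val(G,proj(c,world([pts(E)],p)[0]))
            r=min((minimize(f,P0+np.array(d),method="Nelder-Mead",options=dict(xatol=.02,fatol=.001)) for d in((0,0,0),(2,-1,-.5),(1,1,.5))),key=lambda r:r.fun)
            p=r.x;tt=np.deg2rad(p[2]); print(sg,pw,lab,np.round(p,2),"mouth",np.round([p[0]-68*np.sin(tt),p[1]+68*np.cos(tt)],2))
        n_=np.array([np.cos(t),np.sin(t)])
        def g2(q): # lateral offset at shoulder, yaw
            return -val(G,shaft_sil(c,[S0[0]+q[0]*n_[0],S0[1]+q[0]*n_[1],yaw+q[1]]))
        r=min((minimize(g2,d,method="Nelder-Mead",options=dict(xatol=.02,fatol=.001)) for d in((0.3,.2),(-1,.5),(1,-.5))),key=lambda r:r.fun)
        print("  shaft lat at shoulder %.2f yaw %.2f lat at tip %.2f"%(r.x[0],yaw+r.x[1],r.x[0]+120*np.deg2rad(r.x[1])))
'''
open('run8.py','w').write(s)
E
python3 run8.py
```

```text
0.6 1 all [ 619.06 -141.97   -7.88] mouth [628.39 -74.62]
0.6 1 panel [ 619.76 -141.24   -8.04] mouth [629.27 -73.91]
  shaft lat at shoulder 1.51 yaw -6.31 lat at tip 2.10
0.6 0.5 all [ 619.24 -142.02   -7.85] mouth [628.54 -74.65]
0.6 0.5 panel [ 620.06 -141.39   -7.84] mouth [629.33 -74.03]
  shaft lat at shoulder 1.41 yaw -6.23 lat at tip 2.15
1.0 1 all [ 619.17 -142.1    -7.84] mouth [628.45 -74.74]
1.0 1 panel [ 619.88 -141.24   -8.24] mouth [629.62 -73.94]
  shaft lat at shoulder 1.55 yaw -6.31 lat at tip 2.14
1.0 0.5 all [ 619.33 -142.01   -7.85] mouth [628.61 -74.65]
1.0 0.5 panel [ 620.   -141.29   -8.14] mouth [629.63 -73.98]
  shaft lat at shoulder 1.40 yaw -6.18 lat at tip 2.25
```

Relative to the same camera, the bore axis is turned about 1.3° more than the shaft, with the knob needing about +3.2 mm sideways. Correcting that, raising 1 mm, then entering the mouth.

carry_out:
  increments:
    - {"dx":0,"dy":3.2,"dz":-1,"yaw":0}
    - {"dx":0,"dy":0,"dz":0,"yaw":0.0235}
    - {"dx":0,"dy":0,"dz":0,"yaw":0}
    - {"dx":0,"dy":0,"dz":0,"yaw":0}
    - {"dx":0,"dy":0,"dz":0,"yaw":0}

```text
time_s: 21.78
tcp_pos: [648.4, 87.1, 45.8]
eef_rot: [[0.131, 0.991, -0.0], [0.991, -0.131, -0.0], [-0.0, -0.0, -1.0]]
contact_force: [0.1, 0.3, -1.6]
width: 32.4
```

```bash
python3 run8.py; python3 run6.py pics/w7.png | head -3
```

```text
0.6 1 all [ 619.01 -141.98   -7.31] mouth [627.66 -74.53]
0.6 1 panel [ 619.13 -141.08   -7.45] mouth [627.95 -73.65]
  shaft lat at shoulder 1.50 yaw -7.66 lat at tip 2.08
0.6 0.5 all [ 619.15 -141.98   -7.22] mouth [627.7  -74.51]
0.6 0.5 panel [ 619.26 -141.31   -7.33] mouth [627.94 -73.87]
  shaft lat at shoulder 1.48 yaw -7.66 lat at tip 2.06
1.0 1 all [ 618.98 -141.95   -7.36] mouth [627.7  -74.51]
1.0 1 panel [ 619.28 -141.13   -7.42] mouth [628.06 -73.7 ]
  shaft lat at shoulder 1.44 yaw -7.58 lat at tip 2.19
1.0 0.5 all [ 619.12 -141.95   -7.27] mouth [627.73 -74.49]
1.0 0.5 panel [ 619.3  -141.29   -7.4 ] mouth [628.06 -73.86]
  shaft lat at shoulder 1.48 yaw -7.60 lat at tip 2.18
[648.4  87.1  45.8] shaftpose [645.93  69.31  -7.94] z 65.6 force [ 1.1 -1.2 -1.2] [-45.  35.  45.  96. -28.  61.   2.]
shoulder in frame [  2.42 213.31]
tip in frame [-0.37 93.34]
```

carry_out:
  increments:
    - {"dx":-4,"dy":0,"dz":-0.4,"yaw":0}
    - {"dx":-6,"dy":0,"dz":0,"yaw":0}
    - {"dx":-6,"dy":0,"dz":0,"yaw":0}
    - {"dx":-5,"dy":0,"dz":0,"yaw":0}
    - {"dx":-4,"dy":0,"dz":0,"yaw":0}
    - {"dx":-3,"dy":0,"dz":0,"yaw":0}
    - {"dx":-3,"dy":0,"dz":0,"yaw":0}
    - {"dx":0,"dy":0,"dz":0,"yaw":0}

```text
time_s: 23.25
tcp_pos: [644.3, 55.5, 46.3]
eef_rot: [[0.132, 0.991, -0.0], [0.991, -0.132, -0.0], [-0.0, 0.0, -1.0]]
contact_force: [0.3, -0.2, -0.6]
width: 32.8
```

carry_out:
  increments:
    - {"dx":-2,"dy":0,"dz":0,"yaw":0}
    - {"dx":-2,"dy":0,"dz":0,"yaw":0}
    - {"dx":-2,"dy":0,"dz":0,"yaw":0}
    - {"dx":0,"dy":0,"dz":0,"yaw":0}
    - {"dx":0,"dy":0,"dz":0,"yaw":0}

```text
time_s: 23.67
tcp_pos: [643.6, 50.4, 46.2]
eef_rot: [[0.131, 0.991, 0.0], [0.991, -0.131, -0.0], [0.0, 0.0, -1.0]]
contact_force: [0.6, -0.5, -1.3]
width: 32.2
```

Tip is about 12 mm into the panel with no force. Continuing.

carry_out:
  increments:
    - {"dx":-4,"dy":0,"dz":0,"yaw":0}
    - {"dx":-5,"dy":0,"dz":0,"yaw":0}
    - {"dx":-5,"dy":0,"dz":0,"yaw":0}
    - {"dx":-4,"dy":0,"dz":0,"yaw":0}
    - {"dx":-3,"dy":0,"dz":0,"yaw":0}
    - {"dx":0,"dy":0,"dz":0,"yaw":0}
    - {"dx":0,"dy":0,"dz":0,"yaw":0}

```text
time_s: 24.25
tcp_pos: [640.8, 29.3, 46.2]
eef_rot: [[0.132, 0.991, 0.0], [0.991, -0.132, 0.0], [0.0, 0.0, -1.0]]
contact_force: [-0.1, -0.2, -0.9]
width: 32.4
```

carry_out:
  increments:
    - {"dx":-3,"dy":0,"dz":0,"yaw":0}
    - {"dx":-3,"dy":0,"dz":0,"yaw":0}
    - {"dx":-3,"dy":0,"dz":0,"yaw":0}
    - {"dx":-3,"dy":0,"dz":0,"yaw":0}
    - {"dx":0,"dy":0,"dz":0,"yaw":0}
    - {"dx":0,"dy":0,"dz":0,"yaw":0}

```text
time_s: 24.75
tcp_pos: [639.2, 17.4, 46.3]
eef_rot: [[0.132, 0.991, 0.0], [0.991, -0.132, -0.0], [-0.0, 0.0, -1.0]]
contact_force: [-0.1, 0.5, -0.5]
width: 32.6
```

carry_out:
  increments:
    - {"dx":-3,"dy":0,"dz":0,"yaw":0}
    - {"dx":-3,"dy":0,"dz":0,"yaw":0}
    - {"dx":-3,"dy":0,"dz":0,"yaw":0}
    - {"dx":-3,"dy":0,"dz":0,"yaw":0}
    - {"dx":-2,"dy":0,"dz":0,"yaw":0}
    - {"dx":0,"dy":0,"dz":0,"yaw":0}
    - {"dx":0,"dy":0,"dz":0,"yaw":0}

```text
time_s: 25.33
tcp_pos: [637.4, 3.7, 46.2]
eef_rot: [[0.131, 0.991, 0.0], [0.991, -0.131, 0.0], [0.0, 0.0, -1.0]]
contact_force: [0.4, 0.6, -1.3]
width: 32.3
```

carry_out:
  increments:
    - {"dx":-2,"dy":0,"dz":0,"yaw":0}
    - {"dx":-2,"dy":0,"dz":0,"yaw":0}
    - {"dx":-2,"dy":0,"dz":0,"yaw":0}
    - {"dx":-2,"dy":0,"dz":0,"yaw":0}
    - {"dx":-2,"dy":0,"dz":0,"yaw":0}
    - {"dx":0,"dy":0,"dz":0,"yaw":0}
    - {"dx":0,"dy":0,"dz":0,"yaw":0}

```text
time_s: 25.92
tcp_pos: [636.1, -6.2, 46.2]
eef_rot: [[0.131, 0.991, 0.0], [0.991, -0.131, -0.0], [-0.0, 0.0, -1.0]]
contact_force: [-0.1, 0.4, -1.3]
width: 32.3
```

carry_out:
  increments:
    - {"dx":-3,"dy":0,"dz":0,"yaw":0}
    - {"dx":-3,"dy":0,"dz":0,"yaw":0}
    - {"dx":-3,"dy":0,"dz":0,"yaw":0}
    - {"dx":-3,"dy":0,"dz":0,"yaw":0}
    - {"dx":-3,"dy":0,"dz":0,"yaw":0}
    - {"dx":0,"dy":0,"dz":0,"yaw":0}
    - {"dx":0,"dy":0,"dz":0,"yaw":0}

```text
time_s: 26.5
tcp_pos: [634.1, -21.3, 46.3]
eef_rot: [[0.132, 0.991, 0.0], [0.991, -0.132, -0.0], [-0.0, 0.0, -1.0]]
contact_force: [-0.6, -0.0, -0.6]
width: 32.2
```

carry_out:
  increments:
    - {"dx":-2,"dy":0,"dz":0,"yaw":0}
    - {"dx":-2,"dy":0,"dz":0,"yaw":0}
    - {"dx":-2,"dy":0,"dz":0,"yaw":0}
    - {"dx":-2,"dy":0,"dz":0,"yaw":0}
    - {"dx":-2,"dy":0,"dz":0,"yaw":0}
    - {"dx":0,"dy":0,"dz":0,"yaw":0}
    - {"dx":0,"dy":0,"dz":0,"yaw":0}

```text
time_s: 27.08
tcp_pos: [632.8, -31.1, 46.2]
eef_rot: [[0.131, 0.991, 0.0], [0.991, -0.131, -0.0], [-0.0, 0.0, -1.0]]
contact_force: [0.6, -0.7, -0.8]
width: 32.3
```

carry_out:
  increments:
    - {"dx":-3,"dy":0,"dz":0,"yaw":0}
    - {"dx":-4,"dy":0,"dz":0,"yaw":0}
    - {"dx":-4,"dy":0,"dz":0,"yaw":0}
    - {"dx":-4,"dy":0,"dz":0,"yaw":0}
    - {"dx":-3,"dy":0,"dz":0,"yaw":0}
    - {"dx":-2,"dy":0,"dz":0,"yaw":0}
    - {"dx":0,"dy":0,"dz":0,"yaw":0}
    - {"dx":0,"dy":0,"dz":0,"yaw":0}

```text
time_s: 27.75
tcp_pos: [630.2, -50.8, 46.2]
eef_rot: [[0.131, 0.991, -0.0], [0.991, -0.131, 0.0], [0.0, -0.0, -1.0]]
contact_force: [0.2, -0.4, -1.5]
width: 32.5
```

carry_out:
  increments:
    - {"dx":-1,"dy":0,"dz":0,"yaw":0}
    - {"dx":-1,"dy":0,"dz":0,"yaw":0}
    - {"dx":-1,"dy":0,"dz":0,"yaw":0}
    - {"dx":-1,"dy":0,"dz":0,"yaw":0}
    - {"dx":0,"dy":0,"dz":0,"yaw":0}
    - {"dx":0,"dy":0,"dz":0,"yaw":0}

```text
time_s: 28.25
tcp_pos: [629.7, -54.8, 46.2]
eef_rot: [[0.131, 0.991, -0.0], [0.991, -0.131, -0.0], [-0.0, 0.0, -1.0]]
contact_force: [-0.3, 0.3, -1.7]
width: 32.5
```

carry_out:
  increments:
    - {"dx":-1,"dy":0,"dz":0,"yaw":0}
    - {"dx":0,"dy":0,"dz":0,"yaw":0}
    - {"dx":-1,"dy":0,"dz":0,"yaw":0}
    - {"dx":0,"dy":0,"dz":0,"yaw":0}
    - {"dx":0,"dy":0,"dz":0,"yaw":0}

```text
time_s: 28.67
tcp_pos: [629.5, -56.2, 46.2]
eef_rot: [[0.131, 0.991, 0.0], [0.991, -0.131, 0.0], [0.0, -0.0, -1.0]]
contact_force: [-0.0, 2.5, -1.3]
width: 32.4
```

carry_out:
  increments:
    - {"dx":-1,"dy":0,"dz":0,"yaw":0}
    - {"dx":0,"dy":0,"dz":0,"yaw":0}
    - {"dx":0,"dy":0,"dz":0,"yaw":0}

```text
time_s: 28.92
tcp_pos: [629.5, -56.2, 46.2]
eef_rot: [[0.13, 0.992, -0.0], [0.992, -0.13, 0.002], [0.001, -0.0, -1.0]]
contact_force: [0.4, 5.5, -0.0]
width: 32.3
```

Knob shoulder meets the panel (about 5 N) at the expected place. I'll lower slightly and release.

carry_out:
  increments:
    - {"dx":-0.5,"dy":0,"dz":0.6,"yaw":0}
    - {"dx":0,"dy":0,"dz":0.6,"yaw":0}
    - {"dx":0,"dy":0,"dz":0,"yaw":0}
    - {"dx":0,"dy":0,"dz":0,"yaw":0}

```text
time_s: 29.25
tcp_pos: [629.6, -56.3, 45.2]
eef_rot: [[0.13, 0.992, 0.0], [0.992, -0.13, 0.002], [0.002, 0.0, -1.0]]
contact_force: [0.7, 6.6, 0.7]
width: 32.1
```

carry_out:
  increments:
    - {"dx":0,"dy":0,"dz":0,"yaw":0}
    - {"dx":0,"dy":0,"dz":0,"yaw":0}
    - {"dx":0,"dy":0,"dz":0,"yaw":0}
    - {"dx":0,"dy":0,"dz":0,"yaw":0}
    - {"dx":0,"dy":0,"dz":0,"yaw":0}
    - {"dx":0,"dy":0,"dz":0,"yaw":0}
    - {"dx":0,"dy":0,"dz":0,"yaw":0}
    - {"dx":0,"dy":0,"dz":0,"yaw":0}
  grip: 0.8

```text
time_s: 29.92
tcp_pos: [629.2, -58.2, 45.0]
eef_rot: [[0.131, 0.991, -0.0], [0.991, -0.131, -0.0], [-0.0, -0.0, -1.0]]
contact_force: [-0.3, 0.4, -0.3]
width: 77.5
```

carry_out:
  increments:
    - {"dx":0,"dy":0,"dz":-10,"yaw":0}
    - {"dx":0,"dy":0,"dz":-20,"yaw":0}
    - {"dx":0,"dy":0,"dz":-30,"yaw":0}
    - {"dx":0,"dy":0,"dz":-40,"yaw":0}
    - {"dx":0,"dy":0,"dz":-30,"yaw":0}
    - {"dx":40,"dy":0,"dz":0,"yaw":0}
    - {"dx":40,"dy":0,"dz":0,"yaw":0}
    - {"dx":40,"dy":0,"dz":0,"yaw":0}

```text
time_s: 30.58
tcp_pos: [645.5, 61.7, 177.0]
eef_rot: [[0.133, 0.991, 0.002], [0.991, -0.133, 0.001], [0.001, 0.002, -1.0]]
contact_force: [0.6, -0.3, 0.9]
width: 76.6
```

carry_out:
  increments:
    - {"dx":40,"dy":0,"dz":0,"yaw":0}
    - {"dx":40,"dy":0,"dz":0,"yaw":0}
    - {"dx":40,"dy":0,"dz":0,"yaw":0}
    - {"dx":30,"dy":0,"dz":0,"yaw":0}
    - {"dx":0,"dy":0,"dz":0,"yaw":0}
    - {"dx":0,"dy":0,"dz":0,"yaw":0}

```text
time_s: 31.08
tcp_pos: [664.3, 212.3, 175.1]
eef_rot: [[0.127, 0.992, -0.0], [0.992, -0.127, -0.0], [-0.0, -0.0, -1.0]]
contact_force: [-0.5, -0.5, 0.6]
width: 76.8
```

```bash
cat > run9.py <<'E'
from fit import *
P=(619.2,-142,-7.3); out=None
for n,(u,v) in(("top",(270,185)),("side",(260,190))):
    c=camera(n); im=cv2.resize(c["color"],None,fx=4,fy=4,interpolation=cv2.INTER_CUBIC)
    for l,p in(("wheel",(0,0,66)),("shaft_knob",(0,86,66)),("shaft_tip",(0,-52,66))):
        print(n,l,[(round(r["confidence"],2),np.round(r["centre"],1).tolist()) for r in nets.spot_point(l,c)[:2]],np.round(proj(c,world([np.array([p],float)],P)[0])[0],1))
    b=world([SHAFT[2]+[0,68,66]],P)[0]
    cv2.polylines(im,[cv2.convexHull(((proj(c,b)+.5)*4).astype(np.float32)).astype(np.int32)],True,(0,255,0))
    I=im[4*v:4*v+440,4*u:4*u+400]; out=I if out is None else np.hstack([out,I])
cv2.imwrite("pics/w9.png",out)
E
python3 run9.py
```

```text
top wheel [(0.55, [344.6, 241.0]), (0.49, [419.0, 304.1])] [344.8 241.8]
top shaft_knob [(0.54, [308.9, 234.8]), (0.4, [241.9, 177.3])] [310.2 236.4]
top shaft_tip [(0.83, [364.2, 246.4])] [365.8 245.1]
side wheel [(0.68, [331.0, 259.8])] [328.2 257.1]
side shaft_knob [(0.72, [214.6, 266.5])] [312.2 238.3]
side shaft_tip [(0.68, [329.9, 281.8]), (0.43, [339.9, 270.4])] [338.7 269.3]
```

View pics/w9.png

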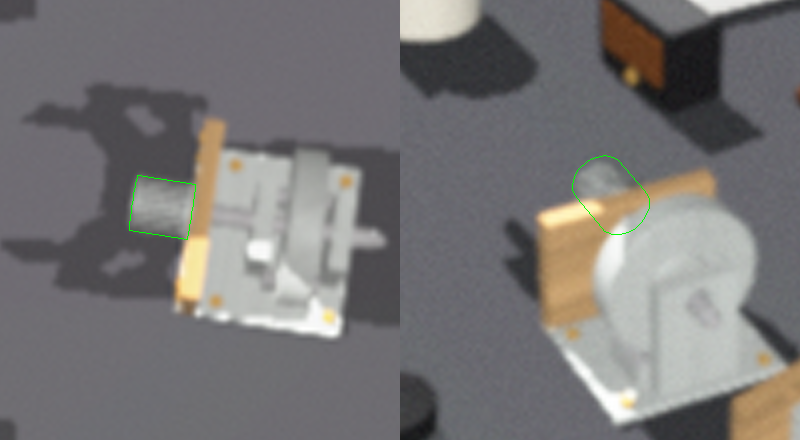

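The top crop shows the knob (162,207) flush on the panel and the tip out past the second bracket at (375,238). The wheel is upright at (310,200). The side crop agrees, so I'm handing it in.

```bash
python3 -c "
from bench import bot; print(bot.job_done())"
```

```text
the job is handed in; nothing more can be done
None
```

The tuning drive is assembled and handed in at about 31 s of the 72 s allowed; the hand-in reports no verdict.

- **Flywheel:** I lifted it off its stand and set it upright on the rollers of the larger bamboo-and-aluminium frame. The last pictures show it still centred there.
- **Shaft:** I gripped it by the knob and threaded it through the panel, first bracket, flywheel and second bracket. I felt no resistance until the shoulder met the panel, at about 5–7 N and where the geometry predicted.
- **Last checks:** With the gripper open and the arm about 270 mm away, the top view shows the knob flush on the panel and the tip out past the second bracket. I never touched the other things on the desk, but I did not measure them again at the end.
- **Disagreements:** In the side view the networks put the knob about 100 px from where it plainly is, on something else, and their best guess for the tip was about 15 px off. The second guess for the tip fitted. Before threading, the edge fits gave frame turns from about −6.6° to −8°. The one clearly bad side-view fit (−10°) I discarded. I threaded at about −7.6°.

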